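Hold the vial carrier over the light pad for inspection

ROBOT

A 6-joint arm with a two-finger parallel gripper is mounted at the origin on the work surface. World frame = base frame: x ahead of the robot, y to its left, z up, the work surface at z = 0. Lengths are in mm, angles in rad, forces in N, time in s.
With the tool pointing down it reaches from about 350 to 875 mm from the base axis. Payload 4.2 kg.
Tool frame: the origin (TCP) lies at the very end of the fingers, on their centre line; the grasp point (between the pads) lies arm.hold_point_z behind it (arm.hold_point_z is the distance from the TCP to the grasp point, in mm); z points along the fingers, y is the direction in which the jaws open and shut (so a half turn about z gives the same grasp; the last joint's range is limited). The gripper opens to 85 mm and grips with 20 to 120 N. Pads are 22 mm wide; open, the fingers measure 114 mm over their backs; the gripper's body (76 mm by 85 mm) begins 54 mm behind the grasp point. The pads swing forward as they close: fully open they stand 13 mm farther back than shut.
Start: joints at [-0.849, 0.385, 0.008, 0, -1.194, -0.259], TCP at [279.046, -559.225, 231.312] pointing down, gripper open.
Joint ranges: [-3.14, 3.14], [-1.21, 2.06], [-1.07, 1.41], [-3.16, 2.05], [-2.99, -0.16], [-3.1, 3.1]. Speed limits (rad/s): [2.79, 2.79, 3.14, 3.14, 3.14, 3.14].

INTERFACE

Orientations are given as a unit quaternion [x, y, z, w].
In Python, from bench import arm gives the robot as it stands.
- The arm moves only by the tool step_arm, never from a script. Its argument "series" is a list of rows, each a list of 6 numbers: the shift along the world's x, y, z scaled (see below), then the turn, a rotation vector about the world's x, y, z scaled (see below). A call has 1 to 12 rows; each row is the pose to reach, as a shift and turn from the pose commanded when the call began; what a row does not reach only later rows make up. The controller multiplies each number of a shift by 400 mm and each number of a turn by pi/2 rad. A row lasts 1/12 s, in which the tool goes at most 41.7 mm and 7.16 degrees, less where a joint would pass 70% of its speed; a pose out of reach is approached as far as the arm can. A call with a number of a shift or a turn outside -1 to 1 is refused whole. A call with a gripper value outside its range is refused whole. "jaw" is the opening, from -1 (shut) to 1 (fully open), set as the call begins (left out, the last holds). The fingers move at their own pace and stop on an object; the grip force is fixed at half the most. Time passes only in rows, so rows that repeat a pose let the fingers close. It gives the time, the measured TCP pose, the force and the opening at its end, in the units of the state.
- arm.read_state(): the state, without advancing time (a new reading comes with each control period).
- arm.get_image(name): name is "side" or "top"; returns a dict with "image" (420x560x3 uint8, red, green, blue), "camera_matrix" (3x3 intrinsics, pixels), "world_from_camera" (4x4, takes a point from camera to world coordinates). Camera axes: x right, y up, looking along -z (the intrinsics and any distortion apply to the point x, -y, -z); pixel columns grow to the right and rows downward; lengths in mm; the calibration is good to about 2 mm. A picture is of the moment at which its call begins. There is no depth.
- arm.job_done(): hands the job in, once; it reports no verdict.
The state is a dict: "clock": time; "joints": joint angles; "joint_vel": joint speeds; "joint_efforts": joint torques, N m; "position": TCP position; "ee_rot": TCP orientation; "contact_force": force on the tool from outside, world axes, zero at the start; "wrist_torque": the same for the moment, N m; "gripper_width": finger opening in mm.
Only numpy, scipy, OpenCV 4.12 (cv2) and the standard library are available. Lean on these libraries where they do the work, as an engineer would, in place of code of your own. Each camera call takes 0.05 s, during which the arm holds its last target.

TASK

Take the vial carrier with its three vials off the hook of its stand and hold it in the air over the middle of the light pad, its long side along the pad's long side, about 10 cm above the pad, so that the vials can be inspected against the light. Keep it level and quite still there for at least three seconds and finish while still holding it: do not set it down or let go. Keep the carrier upright all the way so that no vial comes out, do not let it touch the pad, and leave everything else on the bench where it is.

Things in the scene. Friction and masses are not known exactly. Their poses are not given: they have to be found in the camera images.
- carrier: The hanging aluminium vial carrier, 0.16 to 0.26 kg plus 0.12 kg of vials. Origin: centre of its underside; z up, y along its length. Tray 42 (x) by 118 (y) by 30 mm high with three cells in a row for the vials, whose tops are 61 mm above the origin. At y = -62 and +62 mm flat uprights rise to a crossbar along y, 10 mm wide, 130 mm long, underside at 130 and top at 144 mm.
- carrier_grip (a point): Centre of the black grip block that stands on the middle of the crossbar, 166.5 mm above the carrier's origin, same axes. The block is 26 mm (x) by 18 mm (y), 45 mm high, from 144 to 189 mm above the origin; nothing is above it or beside it.
- stand: The fixed hook stand, to the robot's left or right. Origin: on the bench directly below the hook seat; x points from the seat back to the round post, 75 mm behind it, so -x is the hook's open side. Base plate 170 by 110 mm, 12 mm high; no part is higher than 210 mm. The carrier hangs with its crossbar across the seat, its origin 70 mm above the bench, its axes parallel to the stand's.
- hook_seat (a point): Middle of the hook seat, 200 mm above the bench: a level strap 24 mm wide, 6 mm thick, from the post to 13 mm in front of the seat, where a lip rises 10 mm; a 10 mm stop rises 9 mm behind the seat. To unhook, lift the carrier more than 10 mm (under 60 mm, else the vials meet the strap), then draw it 45 mm or more along the stand's -x.
- pad: The fixed light pad: a flat grey frame with a white lit face, 140 mm (x) by 200 mm (y), 12 mm high, lying on the bench on the other side from the stand. Origin: centre of its underside; y along its long side.
- vial0: glass-clear sample vial with white cap, 33 mm across, 58 mm high, loose in the carrier's -y cell; origin at the centre of its underside, 3 mm above the carrier's underside
- vial1: glass-clear sample vial with white cap, 33 mm across, 58 mm high, loose in the carrier's middle cell; origin at the centre of its underside, 3 mm above the carrier's underside
- vial2: glass-clear sample vial with white cap, 33 mm across, 58 mm high, loose in the carrier's +y cell; origin at the centre of its underside, 3 mm above the carrier's underside
- spare: bystander: an empty carrier of the same make, standing on the bench at the far side, not hanging; origin at the underside
- pipette: bystander: orange and white hand pipette, 26 mm thick, 265 mm long, lying across in front of the robot base; origin at the underside
- cap: bystander: black screw cap, 32 mm across, 12 mm high, on the bench between stand and pad; origin at the underside
- screwdriver: bystander: small screwdriver with green handle, lying at the near left; origin at the underside
- dish: bystander: closed petri dish, 94 mm across, 16 mm high, far right; origin at the underside
- slidebox: bystander: flat card box, 200 x 100 x 36 mm, at the right; origin at the underside
- rack: bystander: white wire test-tube rack, 100 x 200 mm, 145 mm high with its tubes, at the left; origin at the underside
- bottle: bystander: brown bottle, 70 mm across, 150 mm high, at the right; origin at the underside

How it is judged:
By the outcome, as a careful person would: the job done as asked, in the order asked, and still so for the second after the job is handed in, while the arm keeps its last pose, push and grip.
It also fails if it takes over 48 s, if anything falls off the work surface, if the arm or the gripper's body presses on something with over 40 N, if the wrist force passes 120 N, or if a joint passes its speed limit or range.

## Working session

There is one attempt and no reset: what is moved stays moved. The work goes in short steps, Python scripts to look and compute and a tool call to move; the robot and the scene stay as the last step left them, time stands still between calls to the robot, and variables do not carry over. Pictures are saved under pics/ and viewed, and the job is handed in when it is done.

Besides the shell and the picture viewer there is one more tool, called after "Call:" as a command line: name --pt "numbers of a row" for each row, then --argument value for the rest. step_arm: Moves the arm, as the interface text tells. Shifts and turns lie within -1 to 1; 1 stands for 400 mm of shift or pi/2 rad of turn. Its arguments: {"type":"object","properties":{"series":{"type":"array","items":{"type":"array","items":{"type":"number","minimum":-1,"maximum":1}}},"jaw":{"type":"number"}},"required":["series"]}

```bash
mkdir -p pics; ls; cat > h.py <<'E'
import numpy as np, cv2
from bench import arm
def snap(n,out):
    d=arm.get_image(n); cv2.imwrite(out,cv2.cvtColor(d['image'],cv2.COLOR_RGB2BGR)); np.savez(out[:-4]+'.npz',**{k:np.array(v) for k,v in d.items()}); return d
def ray(d,u,v):
    K=np.array(d['camera_matrix']);T=np.array(d['world_from_camera'])
    p=np.linalg.inv(K)@[u,v,1]; c=np.array([p[0],-p[1],-p[2]])
    return T[:3,3],T[:3,:3]@(c/np.linalg.norm(c))
def onz(d,u,v,z):
    o,r=ray(d,u,v); return o+r*(z-o[2])/r[2]
def proj(d,P):
    K=np.array(d['camera_matrix']);T=np.array(d['world_from_camera'])
    c=np.linalg.inv(T)@np.append(P,1); q=K@[c[0],-c[1],-c[2]]; return q[:2]/q[2]
def tri(d1,p1,d2,p2):
    o1,r1=ray(d1,*p1);o2,r2=ray(d2,*p2)
    A=np.stack([r1,-r2],1);t=np.linalg.lstsq(A,o2-o1,rcond=None)[0]
    a,b=o1+r1*t[0],o2+r2*t[1]; return (a+b)/2,np.linalg.norm(a-b)
E
python3 - <<'E'
from h import *
for n in('top','side'):
    d=snap(n,f'pics/{n}0.png'); print(n,{k:np.round(np.array(v),3).tolist() for k,v in d.items() if k!='image'})
print(arm.read_state(), arm.hold_point_z)
E
```

```text
pics
top {'camera_matrix': [[493.6, 0.0, 271.925], [0.0, 493.6, 212.117], [0.0, 0.0, 1.0]], 'world_from_camera': [[0.007, 0.994, -0.108, 360.721], [-1.0, 0.009, 0.016, 16.095], [0.016, 0.108, 0.994, 2004.55], [0.0, 0.0, 0.0, 1.0]]}
side {'camera_matrix': [[507.6, 0.0, 280.49], [0.0, 507.6, 205.764], [0.0, 0.0, 1.0]], 'world_from_camera': [[0.988, 0.095, -0.118, 359.384], [-0.151, 0.626, -0.765, -1294.268], [0.001, 0.774, 0.633, 1212.423], [0.0, 0.0, 0.0, 1.0]]}
{'clock': 0.1, 'joints': array([-8.49406946e-01,  3.85499714e-01,  6.76958583e-03, -4.30839311e-04,
       -1.19401652e+00, -2.58571489e-01]), 'joint_vel': array([-0.00131056, -0.00105146,  0.00498077,  0.00261923,  0.00290459,
        0.00011832]), 'joint_efforts': array([-5.27835455e-04, -3.93319595e+01,  1.88931155e+01,  4.19797763e+00,
       -2.56583873e-03,  6.14530634e-06]), 'position': array([ 278.81014746, -558.7828396 ,  230.32226859]), 'ee_rot': array([-2.29271689e-01,  9.73361958e-01,  9.54653694e-04, -2.82245148e-04]), 'contact_force': array([ 0.47604408, -0.0152087 , -0.12524547]), 'wrist_torque': array([-0.00021668, -0.02226545, -0.05152268]), 'gripper_width': 84.89197263529506} 18.700000000000003
```

View pics/top0.png

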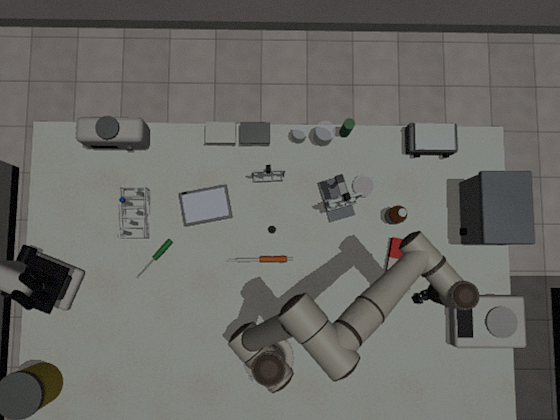

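View pics/side0.png

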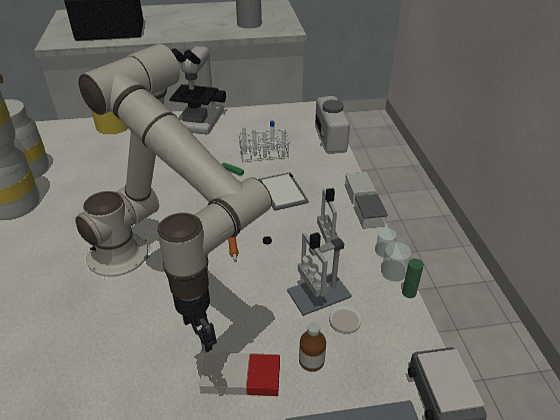

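The top view shows the stand with the hanging carrier at about (337,198), the pad at (205,205) and the spare at (266,175). In the side view the hanging grip block is at (315,241) and the pad at (285,191). I'll enlarge these areas.

```bash
python3 - <<'E'
import cv2
t=cv2.imread('pics/top0.png');s=cv2.imread('pics/side0.png')
a=cv2.resize(t[160:235,300:380],None,fx=7,fy=7,interpolation=cv2.INTER_CUBIC);cv2.imwrite('pics/tc.png',a)
a=cv2.resize(s[220:320,270:370],None,fx=6,fy=6,interpolation=cv2.INTER_CUBIC);cv2.imwrite('pics/sc.png',a)
a=cv2.resize(t[170:240,170:290],None,fx=6,fy=6,interpolation=cv2.INTER_CUBIC);cv2.imwrite('pics/tp.png',a)
E
```

```text
(no output)
```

View pics/tc.png

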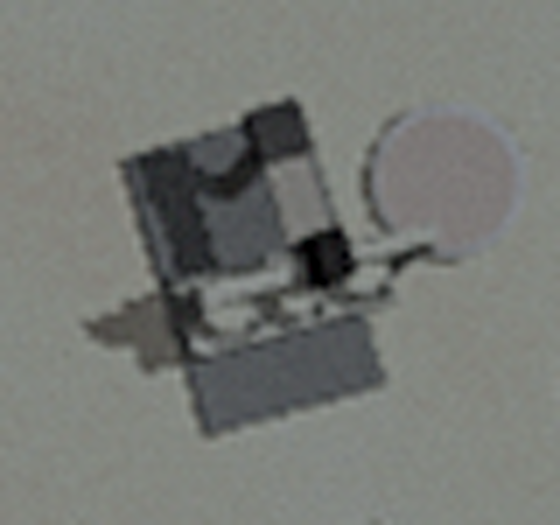

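View pics/sc.png

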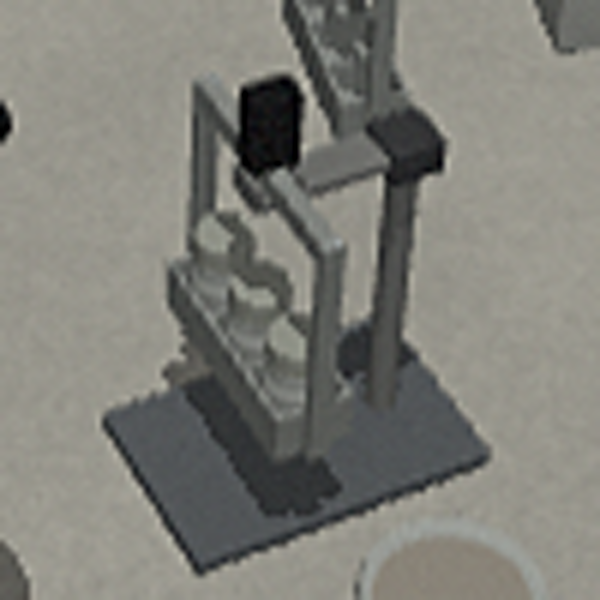

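View pics/tp.png

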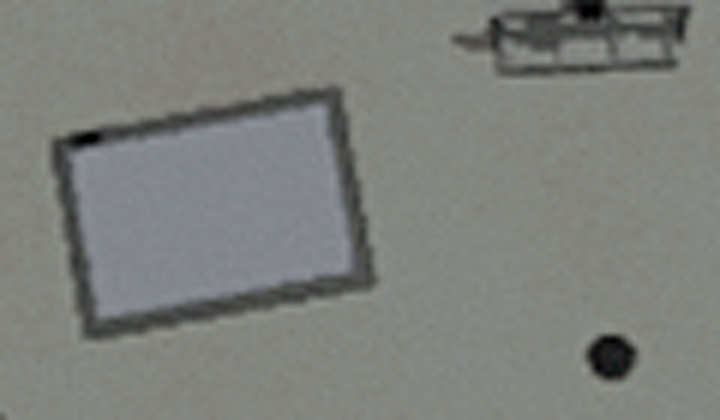

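The enlargements show the base plate corners clearly. The hook opens toward the robot, at the bottom of the top view. Next I measure by masks.

```bash
cat > m.py <<'E'
from h import *
L=lambda f:dict(np.load(f))
t=L('pics/top0.npz');s=L('pics/side0.npz')
def blob(d,x0,x1,y0,y1,th):
    m=(d['image'].max(2)<th).astype(np.uint8); k=np.zeros_like(m);k[y0:y1,x0:x1]=m[y0:y1,x0:x1]
    n,l,st,c=cv2.connectedComponentsWithStats(k); i=1+np.argmax(st[1:,4]); return st[i],c[i],l==i
ft=blob(t,338,356,188,206,45);fs=blob(s,305,325,228,252,40)
print(ft[:2],fs[:2])
ct=ft[0][:2]+ (ft[0][2:4]-1)/2; cs=fs[0][:2]+(fs[0][2:4]-1)/2
for a,b in((ct,cs),(ft[1],fs[1])): print('grip tri',tri(t,a,s,b), 'top@236.5',onz(t,*a,236.5),'side',onz(s,*b,236.5))
# base plate corners (crop coords)
C=[(120,160),(295,97),(385,383),(208,437)]
P=np.array([onz(t,300+(x+.5)/7-.5,160+(y+.5)/7-.5,12) for x,y in C]);print('plate',P.round(1).tolist(),P.mean(0))
for i in range(4): e=P[(i+1)%4]-P[i];print(np.linalg.norm(e),np.degrees(np.arctan2(e[1],e[0])))
# pad
im=t['image'].astype(int); b=im[...,2]-im[...,0]
g=cv2.cvtColor(t['image'],cv2.COLOR_RGB2GRAY)
C=[(53,139),(338,89),(377,283),(88,339)]
P=np.array([onz(t,170+(x+.5)/6-.5,170+(y+.5)/6-.5,12) for x,y in C]);print('pad',P.round(1).tolist(),P.mean(0))
for i in range(4): e=P[(i+1)%4]-P[i];print(np.linalg.norm(e),np.degrees(np.arctan2(e[1],e[0])))
m=((b>=6)).astype(np.uint8);k=np.zeros_like(m);k[180:230,172:240]=m[180:230,172:240]
k=cv2.morphologyEx(k,cv2.MORPH_OPEN,np.ones((3,3)))
c=max(cv2.findContours(k,0,2)[0],key=cv2.contourArea);r=cv2.minAreaRect(c);print('lit',r)
Q=np.array([onz(t,*p,12) for p in cv2.boxPoints(r)]);print(Q.round(1).tolist(),Q.mean(0))
for i in range(2): e=Q[i+1]-Q[i];print(np.linalg.norm(e),np.degrees(np.arctan2(e[1],e[0])))
# side view of pad
E
python3 m.py
```

```text
(array([342, 193,   8,   8,  47], dtype=int32), array([345.80851064, 196.29787234])) (array([309, 233,  11,  16, 142], dtype=int32), array([314.41549296, 240.63380282]))
grip tri (array([ 611.75169253, -278.09872997,  234.58670811]), np.float64(0.6750418975762909)) top@236.5 [ 611.81931125 -277.82124627  236.5       ] side [ 610.91316032 -280.10960768  236.5       ]
grip tri (array([ 612.57749404, -279.18384649,  234.93756639]), np.float64(0.4272081256116771)) top@236.5 [ 612.56969381 -278.94894593  236.5       ] side [ 611.95450018 -280.8206605   236.5       ]
plate [[700.7, -197.5, 12.0], [739.2, -300.4, 12.0], [571.0, -351.5, 12.0], [538.6, -248.2, 12.0]] [ 637.35669324 -274.41296276   12.        ]
109.83979207726529 -69.5107345291319
175.77707977800958 -163.09395619666728
108.2595064181341 107.42495925733104
169.89827730421567 17.368060784201383
pad [[652.6, 365.7, 12.0], [688.8, 173.5, 12.0], [556.5, 144.9, 12.0], [516.9, 338.5, 12.0]] [603.66870023 255.66856369  12.        ]
195.61652093947365 -79.33179443201621
135.34360190029028 -167.80378923080647
197.60136718415765 101.55667887209782
138.36932758732686 11.350591767154972
lit ((204.8168487548828, 204.62258911132812), (28.972909927368164, 44.09030532836914), 79.82449340820312)
[[646.4, 356.9, 12.0], [680.2, 181.3, 12.0], [563.5, 158.6, 12.0], [530.3, 333.1, 12.0]] [605.13083247 257.47532843  12.        ]
178.76567179182146 -79.1104928546999
118.88473512711572 -168.9498384439264
```

```bash
cat >> m.py <<'E'
print('----')
t2=[(300+(x)/7,160+(y)/7) for x,y in((192,303),(432,238))]
s2=[(270+x/6,220+y/6) for x,y in((203,82),(335,246))]
for z in(214,):
  for d,p in((t,t2),(s,s2)):
    a,b=[onz(d,*q,z) for q in p]; e=b-a;print('bar',a.round(1),b.round(1),(a+b)[:2]/2,np.linalg.norm(e),np.degrees(np.arctan2(e[1],e[0]))+90)
C=[(105,420),(200,572),(490,460),(393,325)]
P=np.array([onz(s,270+(x+.5)/6-.5,220+(y+.5)/6-.5,12) for x,y in C]);print('plate side',P.round(1).tolist(),P.mean(0))
for i in range(4): e=P[(i+1)%4]-P[i];print(np.linalg.norm(e),np.degrees(np.arctan2(e[1],e[0])))
cv2.imwrite('pics/sp.png',cv2.resize(cv2.cvtColor(s['image'],cv2.COLOR_RGB2BGR)[165:215,250:320],None,fx=8,fy=8,interpolation=cv2.INTER_CUBIC))
E
python3 m.py | sed -n '/----/,$p'
```

```text
----
bar [ 589.3 -215.   214. ] [ 624.9 -341.4  214. ] [ 607.07407636 -278.17732505] 131.31979112170137 15.718907791416655
bar [ 593.3 -223.8  214. ] [ 632.3 -342.   214. ] [ 612.77553002 -282.93142233] 124.48399645991067 18.247668229203597
plate side [[541.1, -252.6, 12.0], [571.5, -356.9, 12.0], [731.5, -308.7, 12.0], [704.3, -209.7, 12.0]] [ 637.10699015 -281.94523399   12.        ]
108.65418723860569 -73.73286464055138
167.02667590145796 16.771917266317367
102.61194504854323 105.34790949737966
168.72865851410188 -165.28964206504168
```

View pics/sp.png

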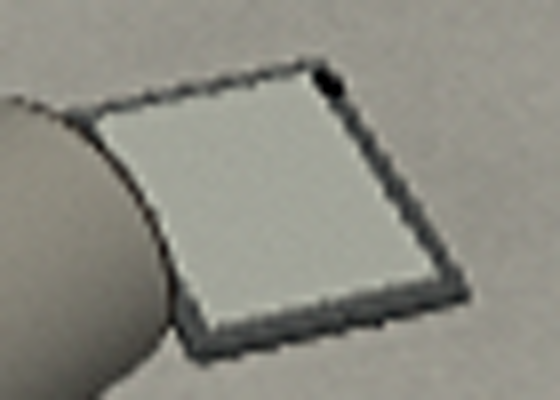

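Call:
step_arm --pt "0 0 0.06 0 0 0" --pt "0.04 0.03 0.12 0 0 0" --pt "0.1 0.08 0.17 0 0 -0.01" --pt "0.17 0.14 0.17 0 0 -0.02" --pt "0.24 0.2 0.17 0 0 -0.03" --pt "0.31 0.26 0.17 0 0 -0.04" --pt "0.38 0.32 0.17 0 0 -0.05" --pt "0.45 0.38 0.17 0 0 -0.06" --pt "0.52 0.44 0.17 0 0 -0.08" --pt "0.57 0.48 0.17 0 0 -0.1" --pt "0.6 0.5 0.17 0 0 -0.109" --pt "0.6 0.5 0.17 0 0 -0.109" --jaw 1

```text
clock: 1.1
position: [521.2, -357.0, 298.1]
ee_rot: [-0.147, 0.989, 0.001, -0.0]
contact_force: [0.3, -0.2, -0.3]
gripper_width: 85.4
```

Call:
step_arm --pt "0.04 0.03 0 0 0 0" --pt "0.09 0.08 0 0 0 0" --pt "0.14 0.12 0 0 0 0" --pt "0.18 0.16 0 0 0 0" --pt "0.21 0.185 0 0 0 0" --pt "0.231 0.199 0 0 0 0" --pt "0.231 0.199 0 0 0 0" --pt "0.231 0.199 0 0 0 0" --pt "0.231 0.199 0 0 0 0"

```text
clock: 1.85
position: [610.7, -280.5, 299.4]
ee_rot: [-0.145, 0.989, -0.0, -0.0]
contact_force: [-0.8, -0.3, -0.3]
gripper_width: 85.3
```

```bash
python3 - <<'E'
from h import *
s=arm.read_state();print(s['clock'],s['position'],s['ee_rot'],s['contact_force'],s['joints'])
from scipy.spatial.transform import Rotation as R
y=R.from_quat(s['ee_rot']).as_matrix();print(np.degrees(np.arctan2(y[1,1],y[0,1])),y[:,2])
t=snap('top','pics/t1.png');d=snap('side','pics/s1.png')
a=cv2.imread('pics/t1.png');b=cv2.imread('pics/s1.png')
p=s['position']; print(proj(t,p),proj(d,p))
A=cv2.resize(a[150:250,290:390],(400,400),interpolation=cv2.INTER_CUBIC);B=cv2.resize(b[190:290,265:365],(400,400),interpolation=cv2.INTER_CUBIC)
cv2.imwrite('pics/c1.png',np.hstack([A,B]))
E
```

```text
1.85 [ 610.68095294 -280.48043746  299.3574699 ] [-1.44781342e-01  9.89463649e-01 -8.91306797e-07 -2.26184404e-04] [-0.79868408 -0.30345151 -0.25540232] [-1.90391586e-01  4.34766579e-01  2.53806445e-01  1.53189669e-04
 -1.39026273e+00 -1.08984831e+00]
106.64923444765766 [-4.47344401e-04 -6.72583945e-05 -9.99999898e-01]
[349.21863956 194.32967653] [314.93773948 223.73843553]
```

View pics/c1.png

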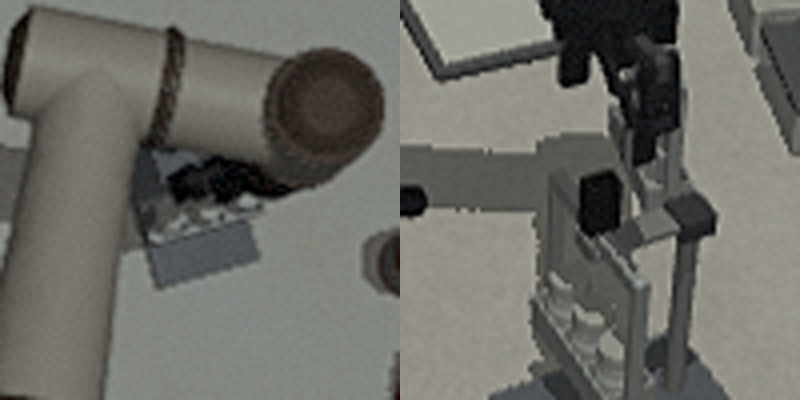

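The open jaws straddle the line above the grip block, with the fingertips at about (308,211) and (326,230) and the block at (315,241). Descending.

Call:
step_arm --pt "0 0 -0.03 0 0 0" --pt "0 0 -0.07 0 0 0" --pt "0 0 -0.11 0 0 0" --pt "0 0 -0.145 0 0 0" --pt "0 0 -0.17 0 0 0" --pt "0 0 -0.185 0 0 0" --pt "0 0 -0.193 0 0 0" --pt "0 0 -0.193 0 0 0" --pt "0 0 -0.193 0 0 0"

```text
clock: 2.7
position: [611.7, -279.9, 222.9]
ee_rot: [-0.145, 0.989, -0.0, 0.001]
contact_force: [0.0, -0.2, 0.1]
gripper_width: 85.4
```

```bash
python3 - <<'E'
from h import *
s=arm.read_state();print(s['clock'],s['position'],s['contact_force'])
d=snap('side','pics/s2.png');b=cv2.imread('pics/s2.png')
cv2.imwrite('pics/c2.png',cv2.resize(b[190:290,265:365],(600,600),interpolation=cv2.INTER_CUBIC))
E
```

```text
2.7 [ 611.73575612 -279.91516194  222.88332995] [ 0.03359632 -0.18132271  0.05473668]
```

View pics/c2.png

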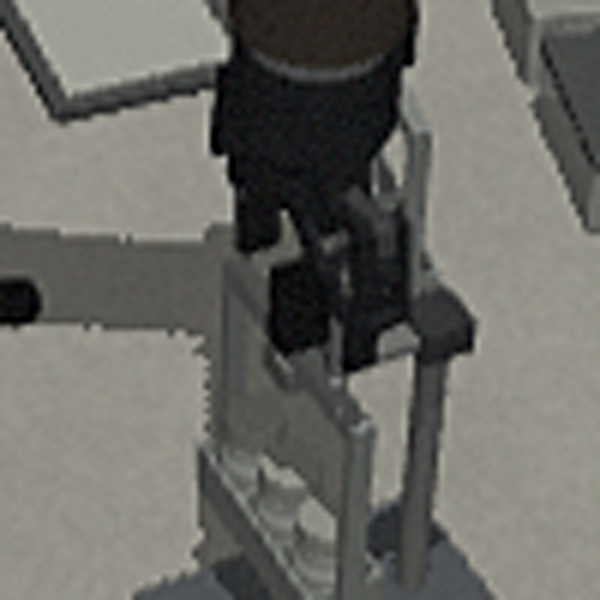

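```bash
python3 - <<'E'
from h import *
d=dict(np.load('pics/s2.npz'))
b=cv2.imread('pics/c2.png')
from scipy.spatial.transform import Rotation as R
g=np.array([611.73,-279.9]);a=np.radians(16.65)
X=np.array([np.cos(a),np.sin(a)]);Y=np.array([-X[1],X[0]])
def dr(pts,col):
    q=[((proj(d,p)-[265,190]+.5)*6).astype(int) for p in pts]; cv2.polylines(b,[np.array(q)],True,col,1)
def rect(c,hx,y0,y1,z): return [np.append(c+X*i*hx+Y*j,z) for i,j in((-1,y0),(1,y0),(1,y1),(-1,y1))]
dr(rect(g,11,42.5,57,236),(0,0,255));dr(rect(g,11,-42.5,-57,236),(0,0,255))
c=np.array([611.5,-279.5])
dr(rect(c,13,-9,9,214),(0,255,0));dr(rect(c,13,-9,9,259),(0,255,0))
dr(rect(c,5,-65,65,214),(255,255,0))
cv2.imwrite('pics/c2b.png',b)
E
```

```text
(no output)
```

View pics/c2b.png

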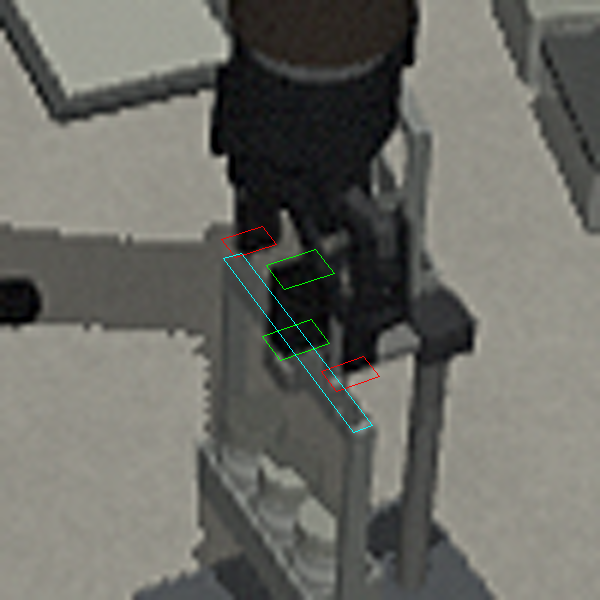

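The model overlay agrees with the picture to about 2–3 mm, which the block's size allows for. Closing.

Call:
step_arm --pt "0 0 0 0 0 0" --pt "0 0 0 0 0 0" --pt "0 0 0 0 0 0" --pt "0 0 0 0 0 0" --pt "0 0 0 0 0 0" --pt "0 0 0 0 0 0" --pt "0 0 0 0 0 0" --pt "0 0 0 0 0 0" --pt "0 0 0 0 0 0" --pt "0 0 0 0 0 0" --pt "0 0 0 0 0 0" --pt "0 0 0 0 0 0" --jaw -1

```text
clock: 3.75
position: [611.4, -279.5, 222.3]
ee_rot: [-0.145, 0.989, 0.0, 0.0]
contact_force: [-0.3, 2.2, 2.7]
gripper_width: 16.9
```

```bash
python3 - <<'E'
from h import *
s=arm.read_state();print({k:np.round(v,3) for k,v in s.items()})
d=snap('side','pics/s3.png');b=cv2.imread('pics/s3.png')
cv2.imwrite('pics/c3.png',cv2.resize(b[190:290,265:365],(600,600),interpolation=cv2.INTER_CUBIC))
E
```

```text
{'clock': np.float64(3.75), 'joints': array([-0.189,  0.471,  0.123, -0.   , -1.223, -1.09 ]), 'joint_vel': array([ 0.   ,  0.001, -0.001,  0.001, -0.001,  0.   ]), 'joint_efforts': array([ -1.007, -42.252,  18.702,   4.484,   0.317,   0.   ]), 'position': array([ 611.428, -279.515,  222.306]), 'ee_rot': array([-0.145,  0.989,  0.   ,  0.   ]), 'contact_force': array([-0.325,  2.177,  2.657]), 'wrist_torque': array([ 0.577,  0.237, -0.007]), 'gripper_width': np.float64(16.916)}
```

View pics/c3.png

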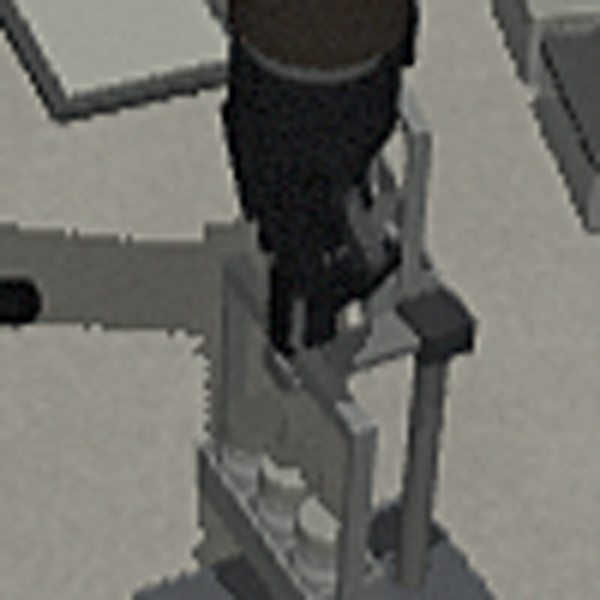

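The jaws are shut on the block (between (311,247) and (318,246)), opening 16.9 mm, and the carrier hasn't moved. Lifting 36 mm.

Call:
step_arm --pt "0 0 0.005 0 0 0" --pt "0 0 0.012 0 0 0" --pt "0 0 0.022 0 0 0" --pt "0 0 0.035 0 0 0" --pt "0 0 0.05 0 0 0" --pt "0 0 0.065 0 0 0" --pt "0 0 0.078 0 0 0" --pt "0 0 0.086 0 0 0" --pt "0 0 0.09 0 0 0" --pt "0 0 0.09 0 0 0" --pt "0 0 0.09 0 0 0"

```text
clock: 4.72
position: [611.3, -279.5, 258.0]
ee_rot: [-0.145, 0.989, 0.0, -0.0]
contact_force: [0.1, -0.0, -3.3]
gripper_width: 17.4
```

```bash
python3 - <<'E'
from h import *
s=arm.read_state();print({k:np.round(v,3) for k,v in s.items()})
d=snap('side','pics/s4.png');b=cv2.imread('pics/s4.png')
cv2.imwrite('pics/c4.png',cv2.resize(b[190:290,265:365],(600,600),interpolation=cv2.INTER_CUBIC))
E
```

```text
{'clock': np.float64(4.717), 'joints': array([-0.189,  0.452,  0.18 , -0.   , -1.3  , -1.09 ]), 'joint_vel': array([ 0.   ,  0.006, -0.007, -0.001,  0.   ,  0.013]), 'joint_efforts': array([-9.0000e-03, -4.5546e+01,  2.0981e+01,  4.8570e+00,  5.0000e-03,
        0.0000e+00]), 'position': array([ 611.323, -279.539,  257.985]), 'ee_rot': array([-0.145,  0.989,  0.   , -0.   ]), 'contact_force': array([ 0.069, -0.027, -3.299]), 'wrist_torque': array([-0.064,  0.014,  0.   ]), 'gripper_width': np.float64(17.415)}
```

View pics/c4.png

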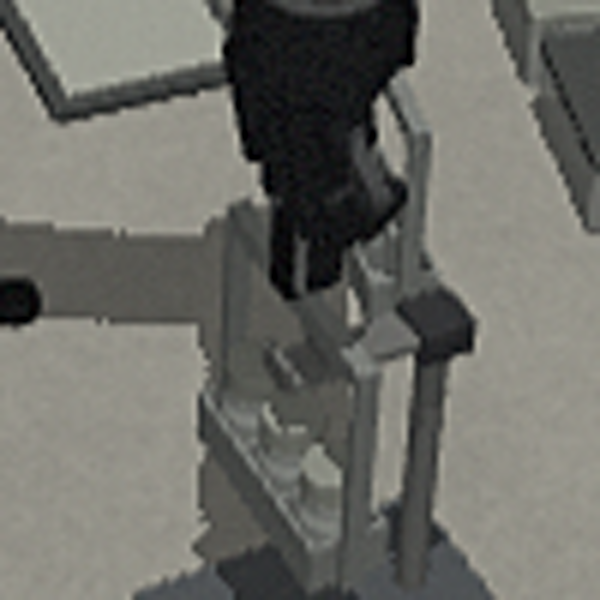

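The carrier is clear of the hook lip (hook tip at about (312,250)) and its measured weight is 3.3 N. Drawing it out along the stand's -x.

Call:
step_arm --pt "-0.005 -0.0015 0 0 0 0" --pt "-0.015 -0.0045 0 0 0 0" --pt "-0.035 -0.0105 0 0 0 0" --pt "-0.06 -0.018 0 0 0 0" --pt "-0.09 -0.027 0 0 0 0" --pt "-0.12 -0.036 0 0 0 0" --pt "-0.15 -0.045 0 0 0 0" --pt "-0.18 -0.054 0 0 0 0" --pt "-0.205 -0.0615 0 0 0 0" --pt "-0.225 -0.0675 0 0 0 0" --pt "-0.235 -0.0705 0 0 0 0" --pt "-0.24 -0.072 0 0 0 0"

```text
clock: 5.77
position: [514.8, -308.7, 258.4]
ee_rot: [-0.145, 0.989, -0.0, 0.0]
contact_force: [0.4, -0.8, -2.8]
gripper_width: 17.4
```

```bash
python3 - <<'E'
from h import *
s=arm.read_state();print({k:np.round(v,3) for k,v in s.items()})
d=snap('side','pics/s5.png');b=cv2.imread('pics/s5.png')
cv2.imwrite('pics/c5.png',cv2.resize(b[190:290,245:345],(600,600),interpolation=cv2.INTER_CUBIC))
E
```

```text
{'clock': np.float64(5.767), 'joints': array([-0.271,  0.325, -0.013,  0.   , -1.232, -1.009]), 'joint_vel': array([-0.013, -0.017, -0.026,  0.   ,  0.017,  0.016]), 'joint_efforts': array([-1.2200e-01, -3.8330e+01,  2.0232e+01,  4.6870e+00, -2.7000e-02,
       -1.0000e-03]), 'position': array([ 514.796, -308.733,  258.414]), 'ee_rot': array([-0.145,  0.989, -0.   ,  0.   ]), 'contact_force': array([ 0.425, -0.778, -2.812]), 'wrist_torque': array([ 0.024, -0.003, -0.014]), 'gripper_width': np.float64(17.367)}
```

View pics/c5.png

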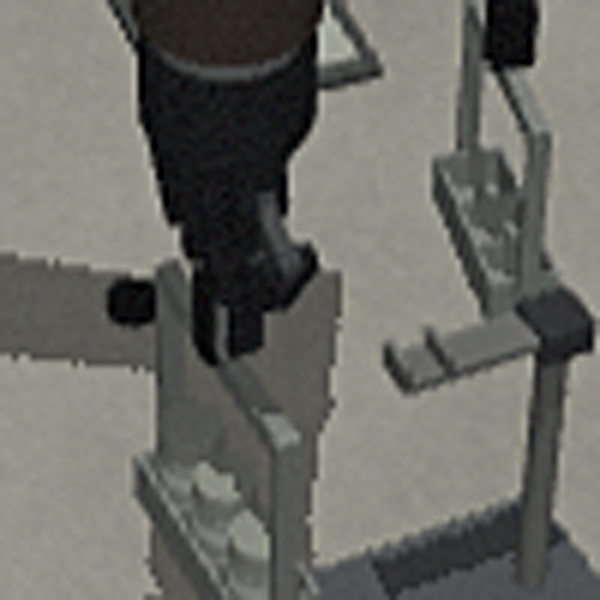

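The carrier hangs free in the gripper and the hook tip at (310,250) is empty. Now carrying it toward the pad with gentle ramps.

Call:
step_arm --pt "0 0.004 0.002 0 0 0" --pt "0 0.014 0.005 0 0 0" --pt "0 0.03 0.008 0 0 0" --pt "0 0.055 0.01 0 0 0" --pt "0.002 0.09 0.011 0 0 -0.002" --pt "0.005 0.13 0.012 0 0 -0.005" --pt "0.01 0.175 0.013 0 0 -0.008" --pt "0.015 0.22 0.013 0 0 -0.011" --pt "0.02 0.265 0.013 0 0 -0.014" --pt "0.025 0.31 0.013 0 0 -0.017" --pt "0.03 0.355 0.013 0 0 -0.02" --pt "0.035 0.4 0.013 0 0 -0.023"

```text
clock: 6.82
position: [529.5, -146.5, 263.5]
ee_rot: [-0.128, 0.992, 0.0, 0.0]
contact_force: [0.5, 0.4, -3.3]
gripper_width: 17.5
```

Call:
step_arm --pt "0.005 0.045 0 0 0 -0.003" --pt "0.01 0.09 0 0 0 -0.006" --pt "0.018 0.135 0 0 0 -0.01" --pt "0.028 0.18 0 0 0 -0.014" --pt "0.04 0.225 0 0 0 -0.018" --pt "0.054 0.27 0 0 0 -0.022" --pt "0.068 0.315 0 0 0 -0.026" --pt "0.082 0.36 0 0 0 -0.03" --pt "0.096 0.4 0 0 0 -0.034" --pt "0.109 0.435 0 0 0 -0.037" --pt "0.12 0.465 0 0 0 -0.039" --pt "0.128 0.488 0 0 0 -0.04"

```text
clock: 7.82
position: [580.8, 48.7, 263.3]
ee_rot: [-0.097, 0.995, 0.0, 0.0]
contact_force: [-1.5, 0.2, -2.8]
gripper_width: 17.1
```

```bash
python3 - <<'E'
from h import *
s=arm.read_state();print({k:np.round(v,3) for k,v in s.items()})
E
```

```text
{'clock': np.float64(7.817), 'joints': array([ 0.361,  0.292, -0.047, -0.   , -1.231, -1.738]), 'joint_vel': array([ 0.146,  0.078,  0.11 ,  0.002, -0.039, -0.174]), 'joint_efforts': array([-3.5200e-01, -3.6785e+01,  2.0159e+01,  4.6750e+00,  1.5000e-02,
        8.2000e-02]), 'position': array([580.795,  48.662, 263.34 ]), 'ee_rot': array([-0.097,  0.995,  0.   ,  0.   ]), 'contact_force': array([-1.466,  0.168, -2.755]), 'wrist_torque': array([-0.035, -0.031, -0.025]), 'gripper_width': np.float64(17.089)}
```

```bash
python3 - <<'E'
from h import *
t=dict(np.load('pics/top0.npz'))
for u,v,z in((253,182,30),(283,180,30),(268,168,189),(268,171,144)): print(onz(t,u,v,z))
d=snap('side','pics/s6.png')
E
```

```text
[696.79617968  62.77140287  30.        ]
[706.23358681 -58.69753797  30.        ]
[723.2539066    3.61071293 189.        ]
[720.58225581   3.20618658 144.        ]
```

View pics/s6.png

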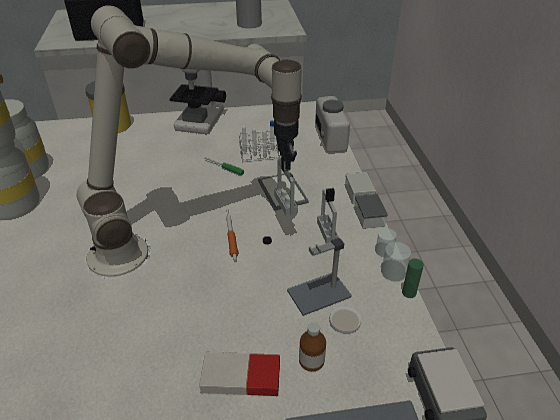

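The carrier is at (285,195), well clear of the spare at x of about 700. Finishing the approach to the pad.

Call:
step_arm --pt "0.003 0.015 0 0 0 0" --pt "0.006 0.045 0 0 0 0" --pt "0.011 0.085 0 0 0 0" --pt "0.017 0.13 0 0 0 0" --pt "0.023 0.18 0 0 0 0" --pt "0.029 0.23 0 0 0 0" --pt "0.035 0.28 0.001 0 0 0" --pt "0.041 0.33 0.002 0 0 0" --pt "0.047 0.38 0.002 0 0 0" --pt "0.052 0.425 0.002 0 0 0" --pt "0.056 0.462 0.002 0 0 0" --pt "0.058 0.49 0.002 0 0 0"

```text
clock: 8.87
position: [603.9, 244.7, 263.8]
ee_rot: [-0.097, 0.995, -0.0, -0.0]
contact_force: [0.7, -0.7, -3.3]
gripper_width: 17.5
```

Call:
step_arm --pt "0.001 0.018 0 0 0 0" --pt "0.002 0.028 0 0 0 0" --pt "0.002 0.033 0 0 0 0" --pt "0.002 0.034 0 0 0 0" --pt "0.002 0.034 0 0 0 0" --pt "0.002 0.034 0 0 0 0" --pt "0.002 0.034 0 0 0 0" --pt "0.002 0.034 0 0 0 0"

```text
clock: 9.53
position: [604.7, 255.9, 264.3]
ee_rot: [-0.096, 0.995, 0.0, 0.0]
contact_force: [0.2, -0.4, -3.9]
gripper_width: 17.7
```

```bash
python3 - <<'E'
from h import *
s=arm.read_state();print({k:np.round(v,3) for k,v in s.items()})
t=snap('top','pics/t7.png');d=snap('side','pics/s7.png')
a=cv2.imread('pics/t7.png');b=cv2.imread('pics/s7.png')
A=cv2.resize(a[160:250,160:250],(400,400),interpolation=cv2.INTER_CUBIC);B=cv2.resize(b[120:220,235:335],(600,600),interpolation=cv2.INTER_CUBIC)
cv2.imwrite('pics/c7t.png',A);cv2.imwrite('pics/c7.png',B)
E
```

```text
{'clock': np.float64(9.533), 'joints': array([ 0.646,  0.421,  0.147,  0.   , -1.296, -2.025]), 'joint_vel': array([0.002, 0.001, 0.003, 0.001, 0.002, 0.015]), 'joint_efforts': array([ 6.0000e-03, -4.3580e+01,  2.0743e+01,  4.8000e+00, -1.0000e-03,
        0.0000e+00]), 'position': array([604.683, 255.904, 264.272]), 'ee_rot': array([-0.096,  0.995,  0.   ,  0.   ]), 'contact_force': array([ 0.185, -0.427, -3.908]), 'wrist_torque': array([-0.017, -0.004,  0.067]), 'gripper_width': np.float64(17.651)}
```

View pics/c7t.png

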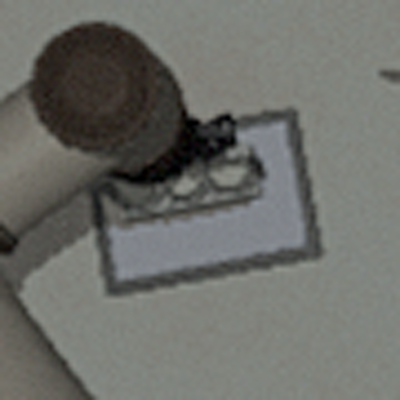

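View pics/c7.png

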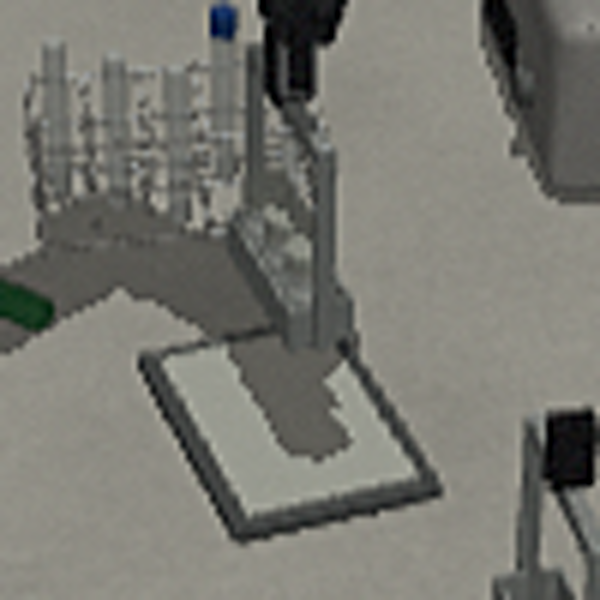

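Three vials are in the carrier. The pad is below it, with side-view corners at about (259,181), (276,209) and (308,202). I'll check position and tilt with a projected outline.

```bash
python3 - <<'E'
from h import *
t=dict(np.load('pics/t7.npz'));d=dict(np.load('pics/s7.npz'))
g=np.array([604.6,255.9]);a=np.radians(11.1)
def fr(a): X=np.array([np.cos(a),np.sin(a)]);return X,np.array([-X[1],X[0]])
def rect(c,a,hx,hy,z):
    X,Y=fr(a); return [np.append(c+X*i*hx+Y*j*hy,z) for i,j in((-1,-1),(1,-1),(1,1),(-1,1))]
out=[]
for D,f,x0,y0 in((t,'t7',155,160),(d,'s7',225,110)):
    b=cv2.imread(f'pics/{f}.png')[y0:y0+110,x0:x0+100] if 1 else 0
    k=4 if 1 else 6
    b=cv2.resize(b,None,fx=k,fy=k,interpolation=cv2.INTER_CUBIC)
    for P,c in((rect(g,a,21,59,112),(0,0,255)),(rect(g,a,21,59,142),(0,0,255)),(rect(g,a,5,65,256),(0,255,255)),(rect(np.array([604.5,256.5]),np.radians(11),70,100,12),(0,255,0))):
        q=np.array([((proj(D,p)-[x0,y0]+.5)*k) for p in P]).round().astype(np.int32); cv2.polylines(b,[q],True,c,1)
    out.append(b)
cv2.imwrite('pics/ov7.png',np.hstack(out))
# pad corners from side
P=[onz(d,235+x/6-.5,120+y/6-.5,12) for x,y in((140,358),(240,540),(440,490))]
print(np.round(P,1),(P[0]+P[2])/2); e=P[1]-P[0];f=P[2]-P[1]
for e in(e,f):print(np.linalg.norm(e),np.degrees(np.arctan2(e[1],e[0])))
E
```

```text
[[519.1 337.1  12. ]
 [557.9 139.4  12. ]
 [689.5 169.3  12. ]] [604.27202875 253.21678758  12.        ]
201.53012546875573 -78.89353542002432
134.95819998487283 12.83355895264456
```

View pics/ov7.png

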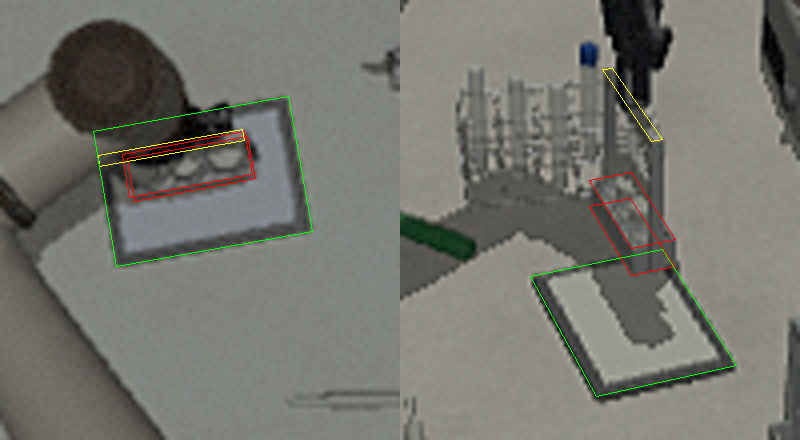

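```bash
python3 - <<'E'
from h import *
out=[]
g=np.array([604.6,255.9]);a=np.radians(11.1)
X=np.array([np.cos(a),np.sin(a)]);Y=np.array([-X[1],X[0]])
def rect(hx,hy,z): return [np.append(g+X*i*hx+Y*j*hy,z) for i,j in((-1,-1),(1,-1),(1,1),(-1,1))]
for f,x0,y0 in(('t7',178,183),('s7',262,125)):
    D=dict(np.load(f'pics/{f}.npz'));b=cv2.imread(f'pics/{f}.png')[y0:y0+56,x0:x0+48]
    b=cv2.resize(b,None,fx=8,fy=8,interpolation=cv2.INTER_CUBIC);b0=cv2.convertScaleAbs(b,alpha=1.4);b=b0.copy()
    for P,c in((rect(21,59,112),(0,0,255)),(rect(21,59,142),(255,0,255)),(rect(5,65,256),(0,255,255))):
        q=np.array([((proj(D,p)-[x0,y0]+.5)*8) for p in P]).round().astype(np.int32); cv2.polylines(b,[q],True,c,1)
    out.append(np.hstack([b0,b]))
cv2.imwrite('pics/z7a.png',out[0]);cv2.imwrite('pics/z7b.png',out[1])
E
```

```text
(no output)
```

View pics/z7a.png

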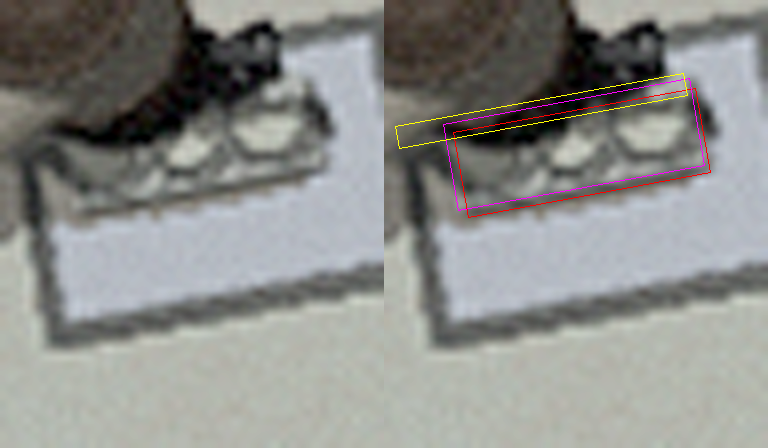

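View pics/z7b.png

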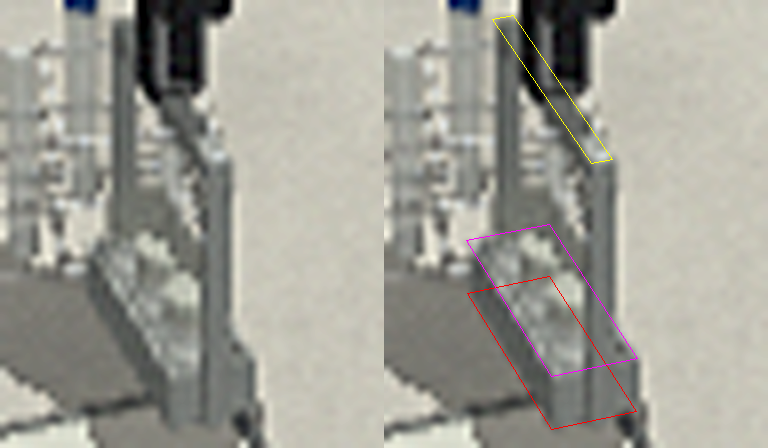

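Both views fit the projected carrier to about 1–2 mm. It is level, centred, 100 mm above the pad and aligned at about 11°. Now holding still for 4 s.

Call:
step_arm --pt "0 0 0 0 0 0" --pt "0 0 0 0 0 0" --pt "0 0 0 0 0 0" --pt "0 0 0 0 0 0" --pt "0 0 0 0 0 0" --pt "0 0 0 0 0 0" --pt "0 0 0 0 0 0" --pt "0 0 0 0 0 0" --pt "0 0 0 0 0 0" --pt "0 0 0 0 0 0" --pt "0 0 0 0 0 0" --pt "0 0 0 0 0 0"

```text
clock: 10.63
position: [604.6, 256.4, 264.1]
ee_rot: [-0.096, 0.995, 0.0, -0.0]
contact_force: [-0.1, -0.1, -2.1]
gripper_width: 17.4
```

Call:
step_arm --pt "0 0 0 0 0 0" --pt "0 0 0 0 0 0" --pt "0 0 0 0 0 0" --pt "0 0 0 0 0 0" --pt "0 0 0 0 0 0" --pt "0 0 0 0 0 0" --pt "0 0 0 0 0 0" --pt "0 0 0 0 0 0" --pt "0 0 0 0 0 0" --pt "0 0 0 0 0 0" --pt "0 0 0 0 0 0" --pt "0 0 0 0 0 0"

```text
clock: 11.63
position: [604.7, 256.4, 264.2]
ee_rot: [-0.096, 0.995, 0.0, 0.0]
contact_force: [0.4, 0.6, -3.6]
gripper_width: 17.4
```

Call:
step_arm --pt "0 0 0 0 0 0" --pt "0 0 0 0 0 0" --pt "0 0 0 0 0 0" --pt "0 0 0 0 0 0" --pt "0 0 0 0 0 0" --pt "0 0 0 0 0 0" --pt "0 0 0 0 0 0" --pt "0 0 0 0 0 0" --pt "0 0 0 0 0 0" --pt "0 0 0 0 0 0" --pt "0 0 0 0 0 0" --pt "0 0 0 0 0 0"

```text
clock: 12.63
position: [604.6, 256.4, 264.1]
ee_rot: [-0.096, 0.995, 0.0, -0.0]
contact_force: [-0.2, -0.1, -3.8]
gripper_width: 17.3
```

Call:
step_arm --pt "0 0 0 0 0 0" --pt "0 0 0 0 0 0" --pt "0 0 0 0 0 0" --pt "0 0 0 0 0 0" --pt "0 0 0 0 0 0" --pt "0 0 0 0 0 0" --pt "0 0 0 0 0 0" --pt "0 0 0 0 0 0" --pt "0 0 0 0 0 0" --pt "0 0 0 0 0 0" --pt "0 0 0 0 0 0" --pt "0 0 0 0 0 0"

```text
clock: 13.63
position: [604.6, 256.4, 264.1]
ee_rot: [-0.096, 0.995, 0.0, -0.0]
contact_force: [0.8, 0.0, -2.7]
gripper_width: 17.3
```

```bash
python3 - <<'E'
from h import *
s=arm.read_state();print({k:np.round(v,3) for k,v in s.items()})
d=snap('side','pics/s8.png')
a=cv2.imread('pics/s7.png').astype(int);b=cv2.imread('pics/s8.png').astype(int)
m=(np.abs(a-b).max(2)>40);print('changed px',m.sum())
E
```

```text
{'clock': np.float64(13.633), 'joints': array([ 0.647,  0.421,  0.147, -0.   , -1.296, -2.025]), 'joint_vel': array([ 0.   , -0.002,  0.001,  0.   , -0.   , -0.012]), 'joint_efforts': array([ -0.   , -43.617,  20.75 ,   4.801,  -0.   ,  -0.   ]), 'position': array([604.634, 256.379, 264.09 ]), 'ee_rot': array([-0.096,  0.995,  0.   , -0.   ]), 'contact_force': array([ 0.781,  0.03 , -2.666]), 'wrist_torque': array([ 0.013, -0.003,  0.023]), 'gripper_width': np.float64(17.313)}
changed px 14
```

View pics/s8.png

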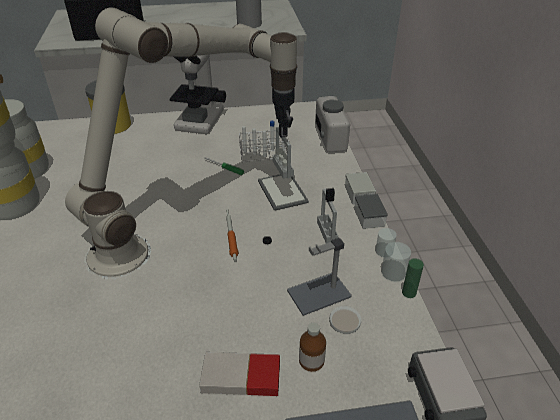

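The carrier is still held at (284,160) above the pad and the bystanders look where they were. Handing in.

```bash
python3 -c "
from bench import arm
print(arm.job_done())"
```

```text
the job is handed in; nothing more can be done
None
```

I took the carrier off the hook with its three vials and carried it to the light pad. I handed the job in at about 13.7 s with the gripper still holding it over the middle of the pad.

**Path:** I gripped the block at 17.4 mm opening, lifted the carrier 36 mm and drew it 100 mm along the stand's -x. I then carried it level and turned it about 6° to line up with the pad.

**Hold:** It was held over 4 s. The TCP stayed at [604.6, 256.4, 264.1] within about 0.1 mm at the last four readings. The pictures from before and after the hold are almost identical.

**Position:** Projecting the expected carrier outline into both views matched to about 1–2 mm. The carrier is level, with its underside about 100 mm above the pad face and its long side along the pad's. All three vials were visible in the carrier.

**Disagreements:**
- The two cameras put the pad centre about 3 mm apart in y (256.5 from the top, 253 from the side). I used the top value.
- Yaw estimates from single edges differed by 1–2°.
- The finger outline was off by about 3 mm at the grasp, which did no harm.

The bystanders looked unmoved by eye in the side view; I did not measure them.

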